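Bed a drive roller in the V-blocks against the length stop and clamp it

ROBOT

A 7-joint arm with a two-finger parallel gripper is mounted at the origin on the work surface. World frame = base frame: x ahead of the robot, y to its left, z up, the work surface at z = 0. Lengths are in m, angles in rad, forces in N, time in s.
With the tool pointing down it reaches from about 0.425 to 0.875 m from the base axis. Payload 4.7 kg.
Tool frame: the origin (TCP) lies midway between the tips of the shut fingers; the grasp point (between the pads) lies 19 mm behind it (ctrl.grip_point_offset is the distance from the TCP to the grasp point, in m); z points along the fingers, y is the line along which they close (so a half turn about z gives the same grasp; the last joint's range is limited). The gripper opens to 87 mm and grips with 3 to 60 N. Pads are 19 mm wide; open, the fingers measure 117 mm over their backs; the gripper's body (75 mm by 190 mm) begins 51 mm behind the grasp point.
Start: joints at [1.217, 0.321, -0.07, 1.45, 0.023, 1.371, -0.057], TCP at [0.234, -0.607, 0.223] pointing down, gripper open.
Joint ranges: [-2.86, 2.86], [-0.3, 2.09], [-1.38, 1.24], [0.06, 2.45], [-1.56, 4.7], [0.09, 2.05], [-2.69, 2.69]. Speed limits (rad/s): [2.57, 2.57, 3.14, 3.14, 3.14, 3.14, 3.14].

INTERFACE

Orientations are given as a rotation vector (axis times angle).
In Python, from bench import ctrl gives the robot as it stands.
- The arm moves only by the tool move_arm, never from a script. Its argument "increments" is text: rows parted by semicolons, each of 7 numbers parted by spaces: the shift along the world's x, y, z in mm, then the turn, a rotation vector about the world's x, y, z in degrees, then the closure in counts, from 0 (fully open) to 255 (shut). A call has exactly 8 rows; each row shifts and turns the commanded pose from where the row before left it; what a row does not reach is not made up. A row lasts 1/12 s, in which the tool goes at most 41.7 mm and 7.16 degrees, less where a joint would pass 70% of its speed; a pose out of reach is approached as far as the arm can. A call with a gripper value outside its range is refused whole. The fingers move at their own pace and stop on an object; "grip_force" is the grip in N (left out, the last holds). Time passes only in rows, so rows that do not move let the fingers close, or fill a call up. It gives the time, the measured TCP pose, the force, the opening and the grip force at its end, in the units of the state.
- ctrl.get_state(): the state, without advancing time (a new reading comes with each control period).
- ctrl.get_image(name): name is "side" or "top"; returns a dict with "frame" (480x640x3 uint8, red, green, blue), "depth" (480x640 float32, m along the optical axis (not along the pixel's ray), 0 where there is no reading), "fx", "fy", "cx", "cy" (pixels), "position" and "orientation" of the camera in the world. Camera axes: x right, y down, z forward; pixel columns grow to the right and rows downward; lengths in m; the calibration is good to about 2 mm. A picture is of the moment at which its call begins.
- ctrl.close_job(): hands the job in; it is judged then, once.
Trained networks look in a picture, given as the dict that the camera call returned (one of the last four; its "shot" number tells which), for a name from the list of things; names that differ only in an ending like _2 or _b are one class to them, and where a whole thing is asked for, a point or a joint stands for the part that bears it (a point fixed in the world has none). Each returns a list of dicts, best first, with "score" (0 to 1); they miss things now and then, are a little off and sometimes report something else, mostly with a low value. They report only what shows in the picture. A call takes as long as a camera call. They do not tell look-alikes from the thing itself.
- ctrl.find_in(target, picture): "centre" ([x, y, z] in m, in world coordinates, good to about 4 mm: the middle of the surface that is visible of it).
- ctrl.silhouettes(target, picture): "region" (480x640 bool, what is visible of it).
The state is a dict: "time": time; "joint_positions": joint angles; "qd": joint speeds; "joint_torque": joint torques, N m; "position": TCP position; "tool_rot": TCP orientation; "ft_force": force on the tool from outside, world axes, zero at the start; "torque": the same for the moment, N m; "grip_width": opening from 0.0 (shut) to 1.0 (fully open); "grip_force": force on a finger pad.
Only numpy, scipy, OpenCV 4.12 (cv2) and the standard library are available. Lean on these libraries where they do the work, as an engineer would, in place of code of your own. Each camera call takes 0.05 s, during which the arm holds its last target. There are 200 camera calls.

TASK

Get the aluminium drive roller ready for cross-drilling: lay it gently in the pair of V-blocks with its plain end towards the length stop and its thin journal at the toggle-clamp end, and slide it along the Vs until it presses firmly on the stop, without forcing the stop, which is only nipped by its thumbscrew and already set to length. Only then push the toggle clamp's handle down all the way so its pad holds the roller, let go, and leave everything else on the bench where it is.

Things in the scene. Friction and masses are not known exactly. Their poses are not given: they have to be found in the camera images.
- roller_mid (a point): middle of the aluminium drive roller's plain cylindrical body (32 mm diameter, 190 mm long, about 0.24 to 0.42 kg), on its axis. It lies loose on the mat, axis 16 mm above the mat, and can roll. The point's y axis runs along the roller towards its journal, z is up at the start (it turns as the roller rolls).
- roller_plain_end (a point): centre of the roller's plain flat end face (32 mm across), 95 mm from roller_mid along the roller's -y. This is the end that goes against the stop.
- roller_journal_end (a point): centre of the tip of the thin steel journal (12 mm diameter, 20 mm long) on the roller's other end, 115 mm from roller_mid along +y.
- vblocks: matched pair of dark steel V-blocks on a fixed plywood jig; origin on the mat under the Vs. x across the Vs (clamp at +x), y along them, z up. Each 24 mm long (y), 56 wide, top at z 59, with a 90 degree V 40 wide and 20 deep; middles at y -55 mm (stop side) and +55 mm (clamp side), an 86 mm gap between, floored by plywood (top z 15). Plywood spans x -45 to 85, y -155 to 107.
- vee_middle (a point): point on the axis that a bedded 32 mm roller takes in the Vs, midway between the two V-blocks: x 0, y 0, z 61.6 mm from the origin of vblocks, with the same axes. Pressing the roller into the Vs with more than 30 N is ramming it.
- stop_post (a point): middle of the stop post's face that looks at the V-blocks, on the bedded roller's axis (y -124 mm from the origin of vblocks; same axes; post 34 mm wide, up to z 88 mm). The length stop, a rod with an 18 mm steel button, sticks out of it by 22 to 42 mm along +y: see or feel for it. Nipped by a thumbscrew: over 20 N forces it, under 3 N is not firm. A roller free in the Vs takes 1.5 to 4.5 N to slide.
- clamp_hinge (a point): hinge of the toggle clamp's handle: x +60, y +55, z 119.5 mm from the origin of vblocks; the hinge line is along y; axes as vblocks.
- handle_grip (a point): point on the axis of the clamp handle's round grip (18 mm diameter, its end 86 mm from the hinge), 65 mm from clamp_hinge. The handle starts raised 72 degrees above level, leaning to +x, and swings down to +x until level. The open clamp's arm stands up on its -x side, at the clamp-side V-block, up to 170 mm above the mat, 22 mm wide (y).
- clamp_handle (a joint): angle of the toggle clamp's handle in rad: 0 is fully raised (clamp open), 1.25 is level with the clamp locked at dead centre, 1.30 is its end stop just past it. It stays where it is left; 1 to 5 N at the grip moves it. The arm brings a sprung rubber pad down on the roller over the clamp-side V-block, pressing with about 7 N when locked.
Things that resemble listed ones, but are neither listed nor needed, are in the scene too. What is meant by the part that bears roller_mid is not yellow, and is the larger of those in its own colour.

How it is judged:
On the way:
1. with the clamp still open, the roller lies bedded in both Vs, plain end to the stop, and is pressed on the stop with at least 3 N (x of roller_plain_end in the frame of vee_middle between -0.0025 and 0.0025 m and z of roller_plain_end in the frame of vee_middle between -0.0025 and 0.0025 m and x of roller_journal_end in the frame of vee_middle between -0.0025 and 0.0025 m and z of roller_journal_end in the frame of vee_middle between -0.0025 and 0.0025 m and y of roller_plain_end in the frame of stop between -0.002 and 0.0018 m and contact force between roller and stop above 3 N and value of joint clamp_handle below 0.6 rad), for 0.2 s.
At the end, for the whole second after the job is handed in: The roller lies at rest in both Vs, both ends within 2.5 mm of the bedded axis, its plain end within 1.8 mm of the stop's face, the clamp handle all the way down (past 1.22 rad) and its pad pressing on the roller with more than 3 N (x of roller_plain_end in the frame of vee_middle between -0.0025 and 0.0025 m and z of roller_plain_end in the frame of vee_middle between -0.0025 and 0.0025 m and x of roller_journal_end in the frame of vee_middle between -0.0025 and 0.0025 m and z of roller_journal_end in the frame of vee_middle between -0.0025 and 0.0025 m and y of roller_plain_end in the frame of stop between -0.002 and 0.0018 m and value of joint clamp_handle above 1.22 rad and contact force between clamp_arm and roller above 3 N and linear speed of roller below 0.01 m/s); the robot touches nothing.
It fails at once if the stop is forced: pushed with more than 20 N or shifted more than 2 mm along its rod (contact force between roller and stop above 20 N or distance of stop from where it was at the start of the episode above 0.002 m).
It fails at once if the roller is dropped or rammed onto the V-blocks (more than 30 N) (contact force between roller and vblocks above 30 N).
It fails at once if the roller is let fall or knocked away: moving faster than 0.3 m/s while no finger touches it (contact force between the fingers and roller below 0.05 N and linear speed of roller above 0.3 m/s).
It fails at once if another thing on the bench is shifted more than 25 mm (distance of any of multimeter, bottle, nut_box, screwdriver, valve, transformer, bush from where it was at the start of the episode above 0.025 m).
It also fails if it takes over 72 s, if anything falls off the work surface, if the arm or the gripper's body presses on something with over 40 N, if the wrist force passes 120 N, or if a joint passes its speed limit or range.

## Working session

There is one attempt and no reset: what is moved stays moved. The work goes in short steps, Python scripts to look and compute and a tool call to move; the robot and the scene stay as the last step left them, time stands still between calls to the robot, and variables do not carry over. Pictures are saved under pics/ and viewed, at most 10 in all, crops included, and the job is handed in when it is done.

Besides the shell and the picture viewer there is one more tool, called as a command line: name --argument value ..., lists and objects as JSON in quotes. move_arm: Moves the arm, as the interface text tells. Its arguments: {"type":"object","properties":{"increments":{"type":"string"},"grip_force":{"type":"number"}},"required":["increments"]}

```bash
mkdir -p pics; ls; cat > h.py <<'E'
import numpy as np, cv2
from bench import ctrl
from scipy.spatial.transform import Rotation as R
def rot(p):
    o=np.array(p["orientation"],float)
    return o if o.shape==(3,3) else R.from_rotvec(o).as_matrix()
def cloud(p):
    d=p["depth"]; v,u=np.mgrid[:480,:640]
    c=np.stack([(u-p["cx"])/p["fx"]*d,(v-p["cy"])/p["fy"]*d,d],-1)
    w=c@rot(p).T+np.array(p["position"]); w[d<=0]=np.nan
    return w
def save(n,im): cv2.imwrite("pics/"+n+".png",np.ascontiguousarray(im[...,::-1]))
E
python3 - <<'E'
from h import *
ps={n:ctrl.get_image(n) for n in("top","side")}
for n,p in ps.items():
    print(n,p["position"],p["orientation"],p["fx"],p["shot"])
    w=cloud(p); np.savez("pics/%s0.npz"%n,w=w,f=p["frame"])
    for t in("roller_mid","vblocks","clamp_handle","stop_post"):
        try:
            for r in ctrl.find_in(t,p)[:5]:print(n,t,np.round(r["centre"],3),round(r["score"],2))
        except Exception as e: print(n,t,e)
save("top0",ps["top"]["frame"]);save("side0",ps["side"]["frame"])
print(ctrl.get_state(),ctrl.grip_point_offset)
E
```

```text
pics
top [ 0.19271486 -0.14228657  1.58026127] [-2.12761519  2.18295814 -0.14016767] 555.2709381311743 1
top roller_mid [ 0.205 -0.294  0.022] 0.76
top roller_mid [ 0.506 -0.24   0.03 ] 0.7
top roller_mid [ 0.31  -0.537  0.033] 0.59
top vblocks [0.483 0.157 0.049] 0.57
top clamp_handle [0.565 0.166 0.188] 0.52
top stop_post [0.502 0.1   0.021] 0.81
side [0.16328472 0.73026672 0.72615676] [-0.31758972  2.62846382 -1.41565513] 464.6472185261637 2
side roller_mid [ 0.508 -0.226  0.028] 0.89
side roller_mid [ 0.303 -0.513  0.027] 0.83
side roller_mid [ 0.207 -0.281  0.021] 0.75
side vblocks [0.484 0.172 0.041] 0.74
side clamp_handle [0.567 0.176 0.182] 0.82
side stop_post [0.501 0.161 0.017] 0.91
{'time': 0.5, 'joint_positions': array([ 1.21709043,  0.32101328, -0.07008578,  1.4505545 ,  0.02261403,
        1.37079943, -0.05684453]), 'qd': array([ 0.00032874, -0.00090194, -0.00077239, -0.00043729,  0.00046343,
       -0.00026774, -0.00219987]), 'joint_torque': array([ 1.83443026e-04, -4.90604675e+01, -4.02162010e-01, -3.12463975e+01,
       -6.34756917e-02,  3.46631021e-02,  4.67721520e-05]), 'position': array([ 0.23368076, -0.60653614,  0.22255039]), 'tool_rot': array([ 3.08857369e+00,  5.74592729e-01, -9.61045146e-05]), 'ft_force': array([-0.11944523, -0.26676591, -0.06391076]), 'torque': array([ 0.04049601, -0.03673427,  0.04115366]), 'grip_force': 0.0, 'grip_width': 0.998786445462778} 0.0187
```

View pics/top0.png

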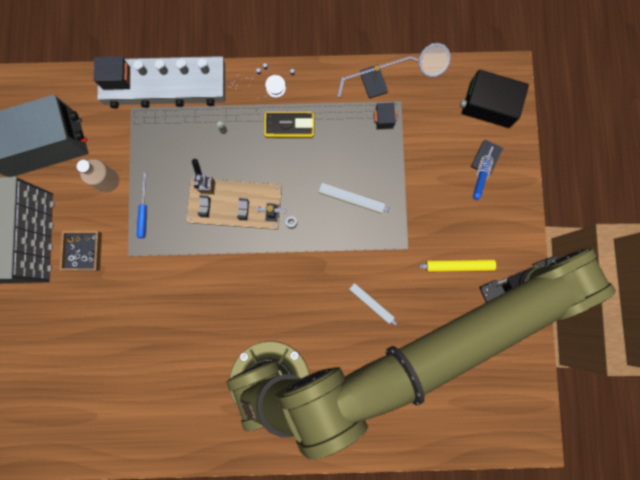

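View pics/side0.png

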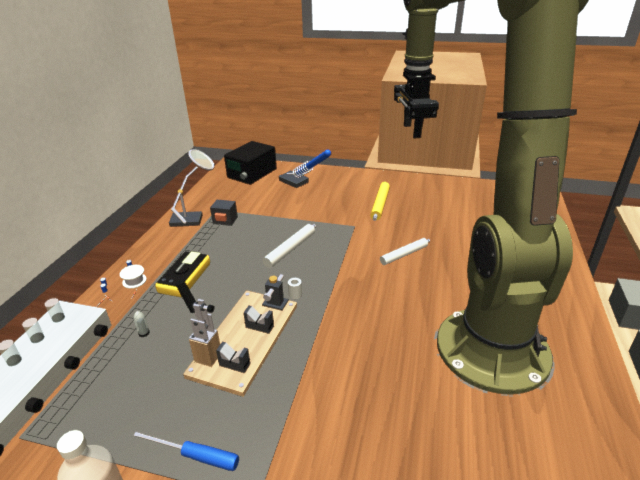

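The roller candidates in the top picture are the large aluminium one on the mat at (353,198), a smaller aluminium one at (372,304), and a yellow one at (460,266). The description picks (353,198). Its thin journal seems to be at the lower right (387,209), the -y side. The jig is at about (235,205), with the clamp on the left at (204,183) and the stop on the right at (270,212), so the roller has to be turned about 180°.

```bash
python3 - <<'E'
from h import *
crops=[]
for n in("top","side"):
    p=ctrl.get_image(n); w=cloud(p); f=p["frame"]
    np.savez("pics/%s1.npz"%n,w=w,f=f)
    # roller
    for s in ctrl.silhouettes("roller_mid",p)[:4]:
        m=s["region"]; q=w[m]; q=q[~np.isnan(q[:,0])]
        c=np.median(q,0)
        if abs(c[0]-.507)>.05: continue
        top=q[q[:,2]>.02]
        mu=top[:,:2].mean(0); U,S,V=np.linalg.svd(top[:,:2]-mu,full_matrices=False)
        t=(top[:,:2]-mu)@V[0]; l=(top[:,:2]-mu)@V[1]
        print(n,"roller c",mu,"dir",V[0],"t",np.percentile(t,[0,1,99,100]),"l",np.percentile(l,[1,99]),"z",np.percentile(q[:,2],[1,50,99]))
        for a in np.arange(-.13,.13,.02):
            k=(t>a)&(t<=a+.02)
            if k.sum()>2: print("  %.2f %d w %.3f z %.3f"%(a,k.sum(),np.ptp(l[k]),top[k,2].max()))
    # mat height, plywood
    reg=(np.abs(w[...,0]-.48)<.14)&(np.abs(w[...,1]-.14)<.2)
    z=w[...,2]
    h,e=np.histogram(z[reg],bins=np.arange(-.01,.2,.003)); print(n,[(round(float(b),3),int(c)) for b,c in zip(e,h) if c>20])
    m=reg&(z>.0085)&(z<.2)
    q=w[m][:,:2]
    hsv=cv2.cvtColor(f,cv2.COLOR_RGB2HSV)
    k=reg&(z>.010)&(z<.02)&(hsv[...,0]<25)&(hsv[...,1]>70)
    r=cv2.minAreaRect((w[k][:,:2]*1000).astype(np.float32)); print(n,"ply",r,k.sum())
    s={"top":(160,140,420,260),"side":(160,200,360,400)}[n]
    crops.append(cv2.resize(f[s[1]:s[3],s[0]:s[2]],None,fx=3,fy=3,interpolation=cv2.INTER_CUBIC))
a,b=crops; save("crop_top",a); save("crop_side",b)
E
```

```text
top roller c [ 0.50596691 -0.24294311] dir [0.34607039 0.93820855] t [-0.11166827 -0.10456054  0.09335083  0.09551106] l [-0.01370696  0.01572496] z [0.01708463 0.030009   0.03982944]
  -0.11 28 w 0.019 z 0.039
  -0.09 68 w 0.029 z 0.041
  -0.07 72 w 0.028 z 0.040
  -0.05 70 w 0.029 z 0.038
  -0.03 64 w 0.026 z 0.042
  -0.01 67 w 0.027 z 0.040
  0.01 71 w 0.029 z 0.040
  0.03 72 w 0.030 z 0.037
  0.05 76 w 0.031 z 0.042
  0.07 76 w 0.031 z 0.042
  0.09 20 w 0.029 z 0.039
top [(-0.01, 86), (-0.007, 523), (-0.004, 1649), (-0.001, 2714), (0.002, 2457), (0.005, 1205), (0.008, 473), (0.011, 575), (0.014, 967), (0.017, 888), (0.02, 427), (0.023, 146), (0.026, 40), (0.029, 22), (0.035, 21), (0.038, 32), (0.041, 44), (0.044, 62), (0.047, 50), (0.05, 60), (0.053, 52), (0.056, 55), (0.059, 82), (0.062, 56), (0.065, 48), (0.068, 37), (0.071, 32), (0.074, 37), (0.077, 40), (0.08, 34), (0.083, 24), (0.158, 25), (0.161, 25)]
top ply ((458.72735595703125, 125.03886413574219), (321.8601379394531, 226.24490356445312), 88.36527252197266) 2293
side roller c [ 0.50479322 -0.23081532] dir [0.35376857 0.9
[... 511 characters left out ...]
 (0.014, 1619), (0.017, 2153), (0.02, 226), (0.023, 147), (0.026, 99), (0.029, 123), (0.032, 111), (0.035, 109), (0.038, 113), (0.041, 171), (0.044, 167), (0.047, 150), (0.05, 147), (0.053, 135), (0.056, 145), (0.059, 211), (0.062, 99), (0.065, 80), (0.068, 95), (0.071, 56), (0.074, 92), (0.077, 73), (0.08, 97), (0.083, 66), (0.086, 40), (0.089, 50), (0.092, 22), (0.095, 21), (0.101, 26), (0.104, 33), (0.107, 23), (0.11, 28), (0.113, 24), (0.116, 27), (0.119, 29), (0.122, 28), (0.125, 44), (0.128, 23), (0.149, 25), (0.152, 29), (0.155, 51), (0.158, 57), (0.161, 60), (0.164, 25)]
side ply ((502.1429443359375, 95.81507110595703), (264.2671203613281, 132.43609619140625), 84.15463256835938) 3425
```

View pics/crop_top.png

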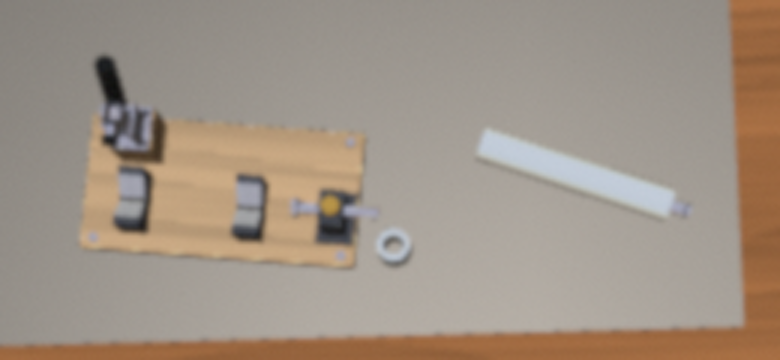

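View pics/crop_side.png

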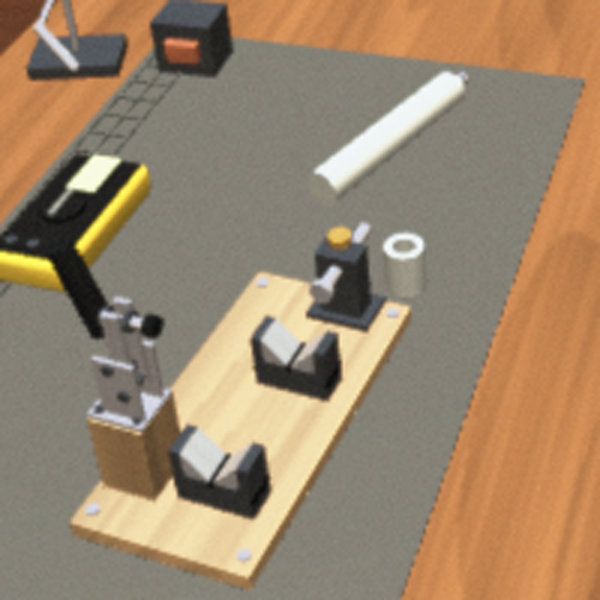

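The close crop confirms the choice: the white aluminium roller has its thin journal at crop (683,208), the -y end, and its plain end at (483,143). The stop rod's button is at crop (297,207), pointing at the Vs. Next I'll refine using ray–plane intersection.

```bash
cat >> h.py <<'E'
def onplane(p,uv,z):
    uv=np.asarray(uv,float); d=np.c_[(uv[:,0]-p["cx"])/p["fx"],(uv[:,1]-p["cy"])/p["fy"],np.ones(len(uv))]@rot(p).T
    o=np.array(p["position"]); return o[:2]+d[:,:2]*((z-o[2])/d[:,2])[:,None]
def project(p,X):
    c=(np.asarray(X)-np.array(p["position"]))@rot(p); return np.c_[c[:,0]/c[:,2]*p["fx"]+p["cx"],c[:,1]/c[:,2]*p["fy"]+p["cy"]]
E
python3 - <<'E'
from h import *
np.set_printoptions(precision=4,suppress=True)
for n in("top","side"):
    p=ctrl.get_image(n); w=cloud(p); f=p["frame"]; hsv=cv2.cvtColor(f,cv2.COLOR_RGB2HSV)
    z=w[...,2]; reg=(np.abs(w[...,0]-.5)<.1)&(np.abs(w[...,1]-.11)<.17)
    k=reg&(z>.004)&(z<.027)&(hsv[...,0]<25)&(hsv[...,1]>90)
    k=cv2.morphologyEx(k.astype(np.uint8),cv2.MORPH_OPEN,np.ones((2,2)))
    v,u=np.nonzero(k); q=onplane(p,np.c_[u,v],.017)
    r=cv2.minAreaRect((q*1000).astype(np.float32)); print(n,"ply",r,len(q))
    mm=(w[...,0]>.45)&(w[...,0]<.6)&(w[...,1]<-.05)&(w[...,1]>-.12); print("mat z",np.nanmedian(z[mm]), "table z",np.nanmedian(z[(np.abs(w[...,0]-.3)<.05)&(np.abs(w[...,1])<.1)]))
    for s in ctrl.silhouettes("roller_mid",p)[:4]:
        v,u=np.nonzero(s["region"]); q=onplane(p,np.c_[u,v],.018)
        if abs(np.median(q[:,0])-.507)>.05: continue
        mu=q.mean(0); V=np.linalg.svd(q-mu,full_matrices=False)[2]; d=V[0]*np.sign(V[0,1])
        t=(q-mu)@d; l=(q-mu)@np.array([-d[1],d[0]])
        print(n,"roller",mu,"dir",d,"t",np.percentile(t,[0,1,99,100]))
        for a in np.arange(-.13,.13,.02):
            i=(t>a)&(t<=a+.02)
            if i.sum()>4: print("  %.2f %d l %.4f..%.4f"%(a,i.sum(),l[i].min(),l[i].max()))
        plain=mu+d*t.max(); j=mu+d*t.min(); print("plain",plain,"journal",j,"mid by plain",plain-d*.095,"by journal",j+d*.115)
E
```

```text
top ply ((0.0, 0.0), (0.0, 0.0), 0.0) 0
mat z 0.0012364537233022777 table z -0.000587422358708567
top roller [ 0.5085 -0.2449] dir [0.3414 0.9399] t [-0.1072 -0.1003  0.0928  0.0955]
  -0.11 26 l -0.0091..0.0093
  -0.09 66 l -0.0138..0.0138
  -0.07 68 l -0.0139..0.0137
  -0.05 65 l -0.0132..0.0136
  -0.03 69 l -0.0142..0.0144
  -0.01 77 l -0.0161..0.0153
  0.01 70 l -0.0153..0.0143
  0.03 69 l -0.0145..0.0133
  0.05 75 l -0.0146..0.0159
  0.07 71 l -0.0147..0.0149
  0.09 17 l -0.0129..0.0120
plain [ 0.5411 -0.1552] journal [ 0.4719 -0.3457] mid by plain [ 0.5086 -0.2445] by journal [ 0.5111 -0.2376]
side ply ((496.2237243652344, 104.92598724365234), (261.28619384765625, 131.83460998535156), 84.08926391601562) 575
mat z 0.0021655387092264222 table z 0.00019780561880589076
side roller [ 0.5099 -0.2393] dir [0.3203 0.9473] t [-0.124  -0.1166  0.1009  0.1056]
  -0.13 20 l -0.0183..0.0078
  -0.11 50 l -0.0190..0.0194
  -0.09 58 l -0.0191..0.0231
  -0.07 59 l -0.0186..0.0224
  -0.05 60 l -0.0187..0.0209
  -0.03 63 l -0.0212..0.0199
  -0.01 67 l -0.0218..0.0202
  0.01 72 l -0.0224..0.0210
  0.03 76 l -0.0231..0.0208
  0.05 77 l -0.0231..0.0202
  0.07 76 l -0.0232..0.0197
  0.09 40 l -0.0145..0.0187
plain [ 0.5437 -0.1393] journal [ 0.4702 -0.3568] mid by plain [ 0.5133 -0.2293] by journal [ 0.507  -0.2478]
```

```bash
cat > fit.py <<'E'
from h import *
from scipy.optimize import minimize
np.set_printoptions(precision=4,suppress=True)
def rollhull(p,x,y,a,z):
    d=np.array([np.cos(a),np.sin(a),0]); n=np.array([-d[1],d[0],0]); k=np.array([0,0,1]); c=np.array([x,y,z]); th=np.linspace(0,2*np.pi,24)
    m=np.zeros((480*4,640*4),np.uint8)
    for r,t0,t1 in((.016,-.095,.095),(.006,.095,.115)):
        P=np.concatenate([c+t*d+r*(np.cos(th)[:,None]*n+np.sin(th)[:,None]*k) for t in(t0,t1)])
        uv=(project(p,P)+.5)*4*16
        cv2.fillConvexPoly(m,cv2.convexHull(uv.astype(np.int32)),1,shift=4)
    return cv2.resize(m.astype(np.float32),(640,480),interpolation=cv2.INTER_AREA)
E
python3 - <<'E'
from fit import *
P={n:ctrl.get_image(n) for n in("top","side")}; M={}
for n,p in P.items():
    w=cloud(p); f=p["frame"]; hsv=cv2.cvtColor(f,cv2.COLOR_RGB2HSV); z=w[...,2]
    reg=(np.abs(w[...,0]-.5)<.12)&(np.abs(w[...,1]-.11)<.18)
    px=hsv[{"top":(214,215),"side":(330,225)}[n]]; print(n,"ply px",px, "mat", hsv[{"top":(240,300),"side":(330,330)}[n]])
    k=reg&(z<.03)&(hsv[...,0]<22)&(hsv[...,1]>70)&(hsv[...,2]>100)
    k=cv2.morphologyEx(k.astype(np.uint8),cv2.MORPH_OPEN,np.ones((2,2)))
    _,lab,st,_=cv2.connectedComponentsWithStats(k); k=lab==1+np.argmax(st[1:,4])
    v,u=np.nonzero(k); q=onplane(p,np.c_[u,v],.017); r=cv2.minAreaRect((q*1000).astype(np.float32)); print(n,"ply",r,len(q))
    g=(np.abs(w[...,0]-.507)<.1)&(np.abs(w[...,1]+.24)<.16)&(f.min(-1)>150)
    s=[s["region"] for s in ctrl.silhouettes("roller_mid",p) if abs(np.nanmedian(w[s["region"]][:,0])-.507)<.05][0]
    print(n,"colour",g.sum(),"net",s.sum(),(g&s).sum()); M[n]=s.astype(np.float32)
def cost(v,ns):
    return sum(np.abs(rollhull(P[n],v[0]/1e3,v[1]/1e3,v[2]/1e2,.018)-M[n]).sum() for n in ns)
for ns in(["top"],["side"],["top","side"]):
    r=minimize(cost,[509,-242,-192],args=(ns,),method="Nelder-Mead",options=dict(initial_simplex=[[509,-242,-192],[519,-242,-192],[509,-232,-192],[509,-242,-187]])); print(ns,r.x,r.fun)
E
```

```text
top ply px [ 16  87 182] mat [ 18  22 177]
top ply ((499.3758850097656, 92.28658294677734), (259.6329345703125, 129.18736267089844), 84.20326232910156) 2870
top colour 4329 net 757 690
side ply px [ 22  75 240] mat [ 13 150 208]
side ply ((496.7122802734375, 101.42375183105469), (269.00067138671875, 135.70838928222656), 84.04339599609375) 2894
side colour 591 net 748 541
['top'] [ 509.0566 -242.5906 -192.3796] 63.4375
['side'] [ 508.9535 -243.9424 -192.7462] 41.75
['top', 'side'] [ 509.0199 -243.2797 -192.1928] 105.5
```

```bash
python3 - <<'E'
from fit import *
P={n:ctrl.get_image(n) for n in("top","side")}; M={}
for n,p in P.items():
    w=cloud(p); f=p["frame"]; hsv=cv2.cvtColor(f,cv2.COLOR_RGB2HSV); z=w[...,2]
    reg=(np.abs(w[...,0]-.5)<.12)&(np.abs(w[...,1]-.11)<.18)
    k=reg&(z<.03)&(hsv[...,0]<25)&(hsv[...,1]>60)&(hsv[...,2]>100)
    k=cv2.morphologyEx(k.astype(np.uint8),cv2.MORPH_OPEN,np.ones((2,2)))
    _,lab,st,_=cv2.connectedComponentsWithStats(k); k=lab==1+np.argmax(st[1:,4])
    v,u=np.nonzero(k); m=np.zeros((480,640),np.float32); cv2.fillConvexPoly(m,cv2.convexHull(np.c_[u,v].astype(np.int32)),1); M[n]=m
def fr(v):
    a=v[2]/100; return np.array([v[0]/1e3,v[1]/1e3,.002]),np.array([[np.cos(a),-np.sin(a),0],[np.sin(a),np.cos(a),0],[0,0,1]])
def box(p,v,B):
    o,Rm=fr(v); X=np.array([[x,y,z] for x in B[0] for y in B[1] for z in B[2]])@Rm.T+o
    m=np.zeros((1920,2560),np.uint8); cv2.fillConvexPoly(m,cv2.convexHull(((project(p,X)+.5)*64).astype(np.int32)),1,shift=4)
    return cv2.resize(m.astype(np.float32),(640,480),interpolation=cv2.INTER_AREA)
B=((-.045,.085),(-.155,.107),(0,.015))
c=lambda v,ns:sum(np.abs(box(P[n],v,B)-M[n]).sum() for n in ns)
s0=np.array([482,118,-10.]); sx=[s0,s0+[8,0,0],s0+[0,8,0],s0+[0,0,4]]
for ns in(["top"],["side"],["top","side"]):
    r=minimize(c,s0,args=(ns,),method="Nelder-Mead",options=dict(initial_simplex=sx)); print(ns,r.x,r.fun)
o,Rm=fr(r.x)
ims=[]
for n,s in(("top",(222,180,302,240)),("side",(210,255,310,330))):
    p=P[n]; S=5 if n=="top" else 4
    im=cv2.resize(p["frame"][s[1]:s[3],s[0]:s[2]],(400,300),interpolation=cv2.INTER_CUBIC)
    ax=np.array([[0,y,.0616] for y in np.arange(-.124,-.03,.01)])@Rm.T+o
    vb=np.array([[x,y,.059] for x in(-.028,.028) for y in(-.067,-.043)])@Rm.T+o
    k=400/(s[2]-s[0])
    for X,col in((ax,(255,0,0)),(vb,(0,255,0))):
        for q in(project(p,X)-[s[0],s[1]]+.5)*k: cv2.circle(im,tuple(int(t) for t in q),2,col,-1)
    ims.append(im)
save("stop",np.hstack(ims))
E
```

```text
['top'] [483.0033 118.4644  -9.7616] 86.4375
['side'] [482.8602 121.4435 -10.5165] 107.5625
['top', 'side'] [482.9897 120.3689 -10.15  ] 251.875
```

View pics/stop.png

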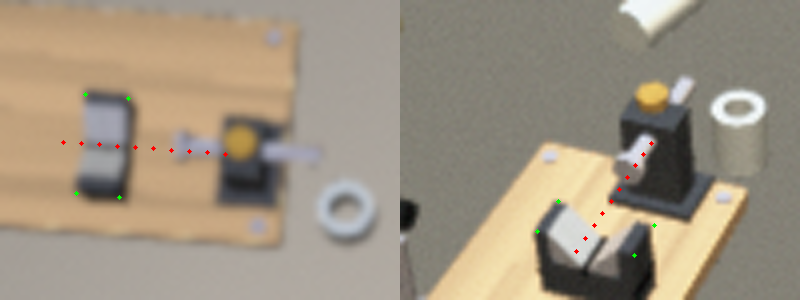

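The model fits agree well:
- **Roller:** middle at (509,-243) mm, with the journal heading -110°.
- **V-blocks:** origin at (483,120) mm, yaw -5.8°.
- **Stop:** button face at y≈-95 in the jig frame.

The roller needs about a 165–195° turn, which is past what the last joint allows in one grasp. I'll pre-turn it on the mat by about 60° and then regrasp. First I'll move above the roller.

move_arm --increments "26 34 -5 0 0 6 0; 30 39 -5 0 0 6 0; 30 39 -10 0 0 6 0; 30 39 -10 0 0 6 0; 30 39 -10 0 0 6 0; 30 39 -10 0 0 6 0; 30 39 -10 0 0 6 0; 30 39 -10 0 0 6.7 0" --grip_force 40

```text
time: 1.87
position: [0.4344, -0.345, 0.1638]
tool_rot: [2.572, 1.803, -0.0]
ft_force: [0.9, -0.2, 0.2]
grip_width: 1.003
grip_force: 0.0
```

```bash
cat > st.py <<'E'
from h import *
s=ctrl.get_state(); m=R.from_rotvec(s["tool_rot"]).as_matrix()
print("t %.2f"%s["time"],"pos",np.round(s["position"]*1000,1),"yaw_y %.1f"%np.degrees(np.arctan2(m[1,1],m[0,1])),"z",np.round(m[:,2],3),"F",np.round(s["ft_force"],1),"T",np.round(s["torque"],2),"w %.3f gf %.1f"%(s["grip_width"],s["grip_force"]),"q",np.round(s["joint_positions"],2))
E
python3 st.py
```

```text
t 1.87 pos [ 434.4 -345.   163.8] yaw_y -19.9 z [ 0.001 -0.001 -1.   ] F [ 0.9 -0.2  0.2] T [-0.05 -0.1   0.  ] w 1.003 gf 0.0 q [ 0.95  0.18 -0.36  1.76  0.07  1.22  0.22]
```

move_arm --increments "20 28 -10 0 0 0 0; 20 28 -10 0 0 0 0; 20 28 -10 0 0 0 0; 13 16 -10 0 0 0 0; 0 0 0 0 0 0 0; 0 0 0 0 0 0 0; 0 0 0 0 0 0 0; 0 0 0 0 0 0 0"

```text
time: 2.53
position: [0.5059, -0.2485, 0.1242]
tool_rot: [2.578, 1.793, -0.001]
ft_force: [-0.5, -0.4, -0.9]
grip_width: 0.998
grip_force: 0.0
```

```bash
python3 st.py
```

```text
t 2.53 pos [ 505.9 -248.5  124.2] yaw_y -20.4 z [ 0.    -0.001 -1.   ] F [-0.5 -0.4 -0.9] T [-0.01 -0.09 -0.  ] w 0.998 gf 0.0 q [ 0.79  0.24 -0.44  1.78  0.11  1.15 -0.03]
```

move_arm --increments "3 5 -20 0 0 0 0; 0 0 -30 0 0 0 0; 0 0 -30 0 0 0 0; 0 0 -20 0 0 0 0; 0 0 -10 0 0 0 0; 0 0 -7 0 0 0 0; 0 0 0 0 0 0 0; 0 0 0 0 0 0 0"

```text
time: 3.2
position: [0.5101, -0.2425, 0.0078]
tool_rot: [2.576, 1.795, 0.001]
ft_force: [0.2, 0.4, -0.2]
grip_width: 0.994
grip_force: 0.0
```

move_arm --increments "0 0 0 0 0 0 160; 0 0 0 0 0 0 255; 0 0 0 0 0 0 255; 0 0 0 0 0 0 255; 0 0 0 0 0 0 255; 0 0 0 0 0 0 255; 0 0 0 0 0 0 255; 0 0 0 0 0 0 255"

```text
time: 3.87
position: [0.5095, -0.2416, 0.0067]
tool_rot: [2.577, 1.797, -0.0]
ft_force: [-0.6, 0.7, 0.1]
grip_width: 0.477
grip_force: 0.0
```

```bash
python3 st.py
```

```text
t 3.87 pos [ 509.5 -241.6    6.7] yaw_y -20.2 z [ 0. -0. -1.] F [-0.6  0.7  0.1] T [ 0.01 -0.05 -0.01] w 0.477 gf 0.0 q [ 0.76  0.38 -0.42  1.87  0.19  0.93 -0.1 ]
```

move_arm --increments "0 0 0 0 0 0 255; 0 0 0 0 0 0 255; 0 0 0 0 0 0 255; 0 0 0 0 0 0 255; 0 0 0 0 0 0 255; 0 0 4 0 0 0 255; 0 0 4 0 0 0 255; 0 0 0 0 0 0 255"

```text
time: 4.53
position: [0.5097, -0.2417, 0.0153]
tool_rot: [2.577, 1.797, 0.0]
ft_force: [-0.1, 0.5, -3.9]
grip_width: 0.353
grip_force: 40.0
```

```bash
python3 st.py
```

```text
t 4.53 pos [ 509.7 -241.7   15.3] yaw_y -20.2 z [ 0. -0. -1.] F [-0.1  0.5 -3.9] T [ 0.   -0.14  0.01] w 0.353 gf 40.0 q [ 0.76  0.37 -0.42  1.87  0.18  0.94 -0.1 ]
```

move_arm --increments "0 0 0 0 0 4 255; 0 0 0 0 0 7 255; 0 0 0 0 0 7 255; 0 0 0 0 0 7 255; 0 0 0 0 0 7 255; 0 0 0 0 0 7 255; 0 0 0 0 0 7 255; 0 0 0 0 0 7 255"

```text
time: 5.2
position: [0.5092, -0.2416, 0.0146]
tool_rot: [-1.496, -2.762, 0.0]
ft_force: [-0.2, 0.5, -2.8]
grip_width: 0.355
grip_force: 40.0
```

move_arm --increments "0 0 0 0 0 5 255; 0 0 0 0 0 2 255; 0 0 0 0 0 0 255; 0 0 -3 0 0 0 255; 0 0 -2 0 0 0 255; 0 0 -1.5 0 0 0 255; 0 0 -1 0 0 0 255; 0 0 0 0 0 0 255"

```text
time: 5.87
position: [0.5093, -0.2415, 0.0069]
tool_rot: [-1.333, -2.844, -0.0]
ft_force: [0.2, 0.2, -4.3]
grip_width: 0.358
grip_force: 40.0
```

```bash
python3 st.py
```

```text
t 5.87 pos [ 509.3 -241.5    6.9] yaw_y 39.8 z [-0.  0. -1.] F [ 0.2  0.2 -4.3] T [ 0.07 -0.19 -0.01] w 0.358 gf 40.0 q [ 0.91  0.41 -0.6   1.87  0.28  0.95  0.87]
```

move_arm --increments "0 0 -0.4 0 0 0 200; 0 0 0 0 0 0 100; 0 0 0 0 0 0 0; 0 0 0 0 0 0 0; 0 0 10 0 0 0 0; 0 0 25 0 0 0 0; 0 0 25 0 0 0 0; -8 10 0 0 0 -7 0"

```text
time: 6.53
position: [0.5062, -0.2347, 0.0729]
tool_rot: [1.502, 2.746, 0.0]
ft_force: [1.5, -1.1, 0.2]
grip_width: 0.804
grip_force: 0.0
```

move_arm --increments "-8 9 0 0 0 -7 0; 0 0 0 0 0 -7 0; 0 0 0 0 0 -7 0; 0 0 0 0 0 -7 0; 0 0 0 0 0 -7 0; 0 0 0 0 0 -7 0; 0 0 0 0 0 -7 0; 0 0 0 0 0 -7 0"

```text
time: 7.2
position: [0.4941, -0.2227, 0.0681]
tool_rot: [2.627, 1.72, 0.001]
ft_force: [0.2, -0.2, -0.1]
grip_width: 1.0
grip_force: 0.0
```

move_arm --increments "0 0 0 0 0 -7 0; 0 0 0 0 0 -7 0; 0 0 0 0 0 -7 0; 0 0 0 0 0 -7 0; 0 0 0 0 0 -7 0; 0 0 0 0 0 -7 0; 0 0 0 0 0 -7 0; 0 0 0 0 0 -7 0"

```text
time: 7.87
position: [0.4941, -0.2226, 0.0681]
tool_rot: [3.128, 0.286, 0.002]
ft_force: [-0.7, -0.2, 0.2]
grip_width: 0.998
grip_force: 0.0
```

move_arm --increments "0 0 0 0 0 -7 0; 0 0 0 0 0 -7 0; 0 0 0 0 0 -7 0; 0 0 0 0 0 -7 0; 0 0 0 0 0 -7 0; 0 0 0 0 0 -7 0; 0 0 0 0 0 -7 0; 0 0 0 0 0 -5 0"

```text
time: 8.53
position: [0.4941, -0.2226, 0.0681]
tool_rot: [-2.917, 1.165, -0.002]
ft_force: [0.3, -0.2, 0.0]
grip_width: 0.998
grip_force: 0.0
```

```bash
python3 st.py; python3 - <<'E'
from fit import *
P={n:ctrl.get_image(n) for n in("top","side")}; M={}
for n,p in P.items():
    w=cloud(p); r=ctrl.silhouettes("roller_mid",p)
    s=[s["region"] for s in r if abs(np.nanmedian(w[s["region"]][:,0])-.507)<.06 and abs(np.nanmedian(w[s["region"]][:,1])+.24)<.1]
    print(n,len(r),[x.sum() for x in s]); 
    if s: M[n]=s[0].astype(np.float32)
def cost(v,ns): return sum(np.abs(rollhull(P[n],v[0]/1e3,v[1]/1e3,v[2]/1e2,.018)-M[n]).sum() for n in ns)
s0=np.array([509,-242,-87.])
for ns in [[n] for n in M]:
    r=minimize(cost,s0,args=(ns,),method="Nelder-Mead",options=dict(initial_simplex=[s0,s0+[10,0,0],s0+[0,10,0],s0+[0,0,6]])); print(ns,r.x,r.fun)
save("regrasp",np.hstack([P["side"]["frame"][130:330,200:440],P["top"]["frame"][120:320,240:480]]))
E
```

```text
t 8.53 pos [ 494.1 -222.6   68.1] yaw_y -133.5 z [ 0.001 -0.    -1.   ] F [ 0.3 -0.2  0. ] T [ 0.12 -0.03  0.06] w 0.998 gf 0.0 q [ 0.6   0.24 -0.25  1.89  0.07  1.02 -2.01]
top 4 [np.int64(90)]
side 2 [np.int64(502)]
['top'] [ 510.9051 -248.7659  -83.5907] 693.5
['side'] [ 511.539  -245.9148  -89.0129] 130.4375
```

View pics/regrasp.png

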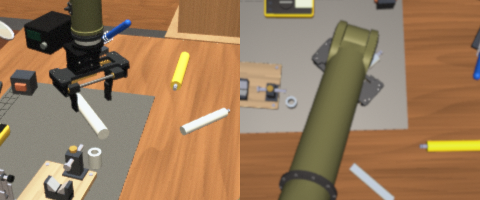

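The side crop shows the roller lying still at about (90,115) under the open fingers, where I expected it. I'll finish the turn, descend and grip.

move_arm --increments "0 0 -5 0 0 -6.5 0; 0 0 -15 0 0 0 0; 0 0 -20 0 0 0 60; 0 0 -13 0 0 0 100; 0 0 -5 0 0 0 255; 0 0 -3 0 0 0 255; 0 0 0 0 0 0 255; 0 0 0 0 0 0 255" --grip_force 50

```text
time: 9.4
position: [0.4941, -0.2229, 0.0066]
tool_rot: [-2.851, 1.32, -0.002]
ft_force: [0.5, 0.1, 0.5]
grip_width: 0.63
grip_force: 0.0
```

move_arm --increments "0 0 0 0 0 0 255; 0 0 0 0 0 0 255; 0 0 0 0 0 0 255; 0 0 0 0 0 0 255; 0 0 0 0 0 0 255; 0 0 0 0 0 0 255; 0 0 0 0 0 0 255; 0 0 5 0 0 0 255"

```text
time: 10.07
position: [0.4924, -0.2222, 0.0098]
tool_rot: [-2.85, 1.321, 0.004]
ft_force: [0.1, 1.1, -3.8]
grip_width: 0.355
grip_force: 50.0
```

move_arm --increments "0 0 15 0 0 0 255; 0 0 20 0 0 0 255; 0 0 25 0 0 0 255; 0 0 25 0 0 0 255; 0 0 25 0 0 0 255; 0 0 20 0 0 0 255; 0 0 10 0 0 0 255; 0 0 0 0 0 0 255"

```text
time: 10.73
position: [0.4945, -0.223, 0.1527]
tool_rot: [2.85, -1.321, 0.005]
ft_force: [0.3, 1.4, -2.9]
grip_width: 0.356
grip_force: 50.0
```

```bash
python3 st.py
```

```text
t 10.73 pos [ 494.5 -223.   152.7] yaw_y -139.7 z [ 0.003 -0.001 -1.   ] F [ 0.3  1.4 -2.9] T [ 0.17  0.08 -0.02] w 0.356 gf 50.0 q [ 0.59  0.15 -0.24  1.81  0.04  1.19 -2.09]
```

move_arm --increments "0 5 10 0 0 3 255; 0 8 10 0 0 5 255; 0 10 10 0 0 7 255; 0 10 10 0 0 7 255; 0 10 5 0 0 7 255; 0 10 0 0 0 7 255; 0 10 0 0 0 7 255; 0 10 0 0 0 7 255"

```text
time: 11.4
position: [0.4921, -0.1488, 0.1935]
tool_rot: [-3.14, -0.017, 0.006]
ft_force: [-0.2, -0.5, -3.8]
grip_width: 0.355
grip_force: 50.0
```

move_arm --increments "0 10 0 0 0 7 255; 0 10 0 0 0 7 255; 0 10 0 0 0 7 255; 0 10 0 0 0 7 255; 0 12 0 0 0 7 255; 0 15 0 0 0 7 255; 0 15 0 0 0 7 255; 0 15 0 0 0 7 255"

```text
time: 12.07
position: [0.4921, -0.0519, 0.1935]
tool_rot: [-2.764, -1.489, 0.005]
ft_force: [1.7, -0.7, -4.0]
grip_width: 0.357
grip_force: 50.0
```

```bash
python3 st.py
```

```text
t 12.07 pos [492.1 -51.9 193.5] yaw_y -33.4 z [-0.004  0.001 -1.   ] F [ 1.7 -0.7 -4. ] T [-0.12  0.06  0.08] w 0.357 gf 50.0 q [ 0.5   0.03 -0.45  1.85  0.01  1.27 -0.54]
```

move_arm --increments "-2 15 0 0 0 7 255; -2 18 0 0 0 7 255; -2 20 0 0 0 7 255; -2 22 0 0 0 5 255; -2 25 0 0 0 1.5 255; 0 25 0 0 0 0 255; 0 20 0 0 0 0 255; 0 10 0 0 0 0 255"

```text
time: 12.73
position: [0.4819, 0.1054, 0.194]
tool_rot: [-2.332, -2.1, 0.002]
ft_force: [-1.2, 0.9, -2.2]
grip_width: 0.353
grip_force: 50.0
```

```bash
python3 st.py; python3 - <<'E'
from fit import *
P={n:ctrl.get_image(n) for n in("top","side")}
s=ctrl.get_state(); z=s["position"][2]+.0113; M={}
for n,p in P.items():
    w=cloud(p); r=ctrl.silhouettes("roller_mid",p)
    s=[s["region"] for s in r if abs(np.nanmedian(w[s["region"]][:,0])-.48)<.06 and abs(np.nanmedian(w[s["region"]][:,1])-.12)<.12]
    print(n,len(r),[x.sum() for x in s])
    if s: M[n]=s[0]
# clamp region extents in jig frame
a=-.1; o=np.array([.483,.120,.002]); Rm=R.from_euler("z",a).as_matrix()
d=np.load("pics/side1.npz"); q=(d["w"].reshape(-1,3)-o)@Rm
for z0,z1 in((.05,.09),(.09,.12),(.12,.17)):
    k=(q[:,2]>z0)&(q[:,2]<z1)&(q[:,0]>-.05)&(q[:,0]<.12)&(q[:,1]>.0)&(q[:,1]<.12); print(z0,k.sum(),np.percentile(q[k],[2,98],axis=0).ravel() if k.sum() else 0)
ims=[]
for n,c in(("top",(150,130,350,280)),("side",(130,120,370,300))):
    ims.append(cv2.resize(P[n]["frame"][c[1]:c[3],c[0]:c[2]],(400,300),interpolation=cv2.INTER_CUBIC))
save("above",np.hstack(ims))
if "side" in M:
    def cost(v): return np.abs(rollhull(P["side"],v[0]/1e3,v[1]/1e3,v[2]/1e2,z)-M["side"]).sum()
    s0=np.array([483,135,147.]); r=minimize(cost,s0,method="Nelder-Mead",options=dict(initial_simplex=[s0,s0+[10,0,0],s0+[0,10,0],s0+[0,0,6]])); print(r.x,r.fun)
E
```

```text
t 12.73 pos [481.9 105.4 194. ] yaw_y -6.0 z [-0.003  0.001 -1.   ] F [-1.2  0.9 -2.2] T [-0.06 -0.07  0.03] w 0.353 gf 50.0 q [ 0.34  0.03 -0.61  1.85  0.02  1.27 -0.38]
top 3 [np.int64(241)]
side 3 [np.int64(1331)]
0.05 757 [-0.026   0.0398  0.0507  0.0793  0.0768  0.0881]
0.09 249 [0.0432 0.0437 0.0908 0.0728 0.0707 0.1195]
0.12 451 [0.0292 0.0454 0.1211 0.0771 0.0688 0.1677]
[484.644  133.3808 146.4962] 463.9375
```

View pics/above.png

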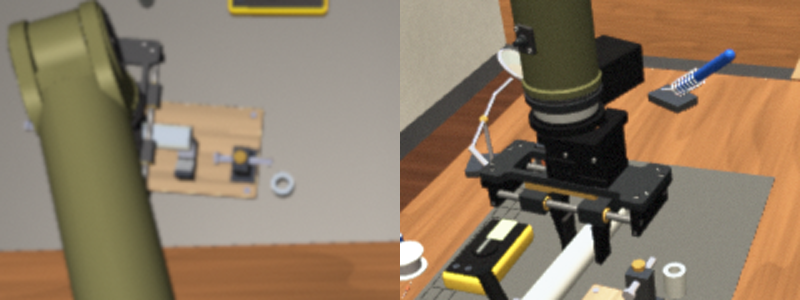

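The picture and the fit agree: the roller is over the V line, heading 83.9°, with its plain end about 13 mm short of the stop. I'll descend to 10 mm above bedding, then feel for contact.

move_arm --increments "0 0 -15 0 0 0 255; 0 0 -22 0 0 0 255; 0 0 -24 0 0 0 255; 0 0 -24 0 0 0 255; 0 0 -20 0 0 0 255; 0 0 -15 0 0 0 255; 0 0 -8 0 0 0 255; 0 0 -4 0 0 0 255"

```text
time: 13.6
position: [0.4827, 0.1004, 0.0623]
tool_rot: [-2.341, -2.094, 0.004]
ft_force: [-0.1, -0.3, -3.5]
grip_width: 0.357
grip_force: 50.0
```

move_arm --increments "0 0 -1 0 0 0 255; 0 0 -1 0 0 0 255; 0 0 -1 0 0 0 255; 0 0 -0.7 0 0 0 255; 0 0 -0.7 0 0 0 255; 0 0 -0.6 0 0 0 255; 0 0 0 0 0 0 255; 0 0 0 0 0 0 255"

```text
time: 14.27
position: [0.4835, 0.1024, 0.059]
tool_rot: [2.339, 2.097, 0.0]
ft_force: [-0.4, 0.0, -3.4]
grip_width: 0.357
grip_force: 50.0
```

```bash
python3 st.py
```

```text
t 14.27 pos [483.5 102.4  59. ] yaw_y -6.2 z [ 0. -0. -1.] F [-0.4  0.  -3.4] T [-0.09 -0.08  0.01] w 0.357 gf 50.0 q [ 0.3   0.19 -0.61  2.    0.13  0.99 -0.48]
```

move_arm --increments "-1 2 0 0 0 0 255; -0.6 2 -0.5 0 0 0 255; 0 0 -0.7 0 0 0 255; 0 0 -0.7 0 0 0 255; 0 0 -0.7 0 0 0 255; 0 0 -0.5 0 0 0 255; 0 0 0 0 0 0 255; 0 0 0 0 0 0 255"

```text
time: 14.93
position: [0.4819, 0.1063, 0.0557]
tool_rot: [2.339, 2.097, -0.0]
ft_force: [0.2, -0.6, -2.8]
grip_width: 0.356
grip_force: 50.0
```

```bash
python3 st.py
```

```text
t 14.93 pos [481.9 106.3  55.7] yaw_y -6.2 z [-0. -0. -1.] F [ 0.2 -0.6 -2.8] T [-0.08 -0.07 -0.02] w 0.356 gf 50.0 q [ 0.3   0.19 -0.61  2.    0.13  0.99 -0.49]
```

move_arm --increments "0 0 -0.3 0 0 0 255; 0 0 -0.3 0 0 0 255; 0 0 -0.3 0 0 0 255; 0 0 -0.3 0 0 0 255; 0 0 -0.3 0 0 0 255; 0 0 0 0 0 0 255; 0 0 0 0 0 0 255; 0 0 0 0 0 0 255"

```text
time: 15.6
position: [0.4819, 0.1063, 0.0542]
tool_rot: [2.339, 2.097, -0.0]
ft_force: [-0.3, -0.6, -2.8]
grip_width: 0.355
grip_force: 50.0
```

move_arm --increments "0 0 -0.2 0 0 0 255; 0 0 -0.2 0 0 0 255; 0 0 -0.2 0 0 0 255; 0 0 -0.2 0 0 0 255; 0 0 0 0 0 0 255; 0 0 0 0 0 0 255; 0 0 0 0 0 0 255; 0 0 0 0 0 0 255"

```text
time: 16.27
position: [0.4823, 0.1064, 0.0537]
tool_rot: [2.338, 2.097, 0.001]
ft_force: [1.0, -0.2, -1.6]
grip_width: 0.355
grip_force: 50.0
```

```bash
python3 st.py
```

```text
t 16.27 pos [482.3 106.4  53.7] yaw_y -6.2 z [ 0.001  0.    -1.   ] F [ 1.  -0.2 -1.6] T [-0.11 -0.34  0.  ] w 0.355 gf 50.0 q [ 0.3   0.2  -0.61  2.    0.13  0.98 -0.49]
```

move_arm --increments "0.4 0 0 0 0 0 255; 0.4 0 -0.2 0 0 0 255; 0 0 -0.2 0 0 0 255; 0 0 -0.2 0 0 0 255; 0 0 0 0 0 0 255; 0 0 0 0 0 0 255; 0 0 0 0 0 0 255; 0 0 0 0 0 0 255"

```text
time: 16.93
position: [0.4829, 0.1064, 0.053]
tool_rot: [2.338, 2.097, 0.001]
ft_force: [1.4, -1.3, -0.5]
grip_width: 0.356
grip_force: 50.0
```

```bash
python3 st.py
```

```text
t 16.93 pos [482.9 106.4  53. ] yaw_y -6.2 z [ 0.001 -0.    -1.   ] F [ 1.4 -1.3 -0.5] T [-0.22 -0.34  0.07] w 0.356 gf 50.0 q [ 0.3   0.2  -0.61  2.    0.14  0.98 -0.49]
```

move_arm --increments "0.3 0 0 0 0 0 255; 0.3 0 -0.2 0 0 0 255; 0.2 0 -0.2 0 0 0 255; 0 0 -0.2 0 0 0 255; 0 0 0 0 0 0 255; 0 0 0 0 0 0 255; 0 0 0 0 0 0 255; 0 0 0 0 0 0 255"

```text
time: 17.6
position: [0.4834, 0.1062, 0.0525]
tool_rot: [2.338, 2.098, -0.001]
ft_force: [-1.3, -1.2, 4.4]
grip_width: 0.357
grip_force: 50.0
```

```bash
python3 st.py
```

```text
t 17.60 pos [483.4 106.2  52.5] yaw_y -6.2 z [-0.    -0.001 -1.   ] F [-1.3 -1.2  4.4] T [-0.4   0.25  0.28] w 0.357 gf 50.0 q [ 0.3   0.2  -0.61  2.    0.14  0.98 -0.49]
```

move_arm --increments "0 0 0 0 0 0 160; 0 0 0 0 0 0 155; 0 0 0 0 0 0 150; 0 0 0 0 0 0 140; 0 0 0 0 0 0 130; 0 0 0 0 0 0 120; 0 0 0 0 0 0 120; 0 0 0 0 0 0 120"

```text
time: 18.27
position: [0.4835, 0.1064, 0.0522]
tool_rot: [-2.339, -2.097, -0.0]
ft_force: [-0.4, 0.7, 0.1]
grip_width: 0.524
grip_force: 0.0
```

```bash
python3 st.py;  python3 - <<'E'
from fit import *
P={n:ctrl.get_image(n) for n in("top","side")}; M={}
for n,p in P.items():
    w=cloud(p); r=ctrl.silhouettes("roller_mid",p)
    s=[s["region"] for s in r if abs(np.nanmedian(w[s["region"]][:,0])-.48)<.06 and abs(np.nanmedian(w[s["region"]][:,1])-.12)<.12]
    if s: M[n]=s[0]
ims=[]
for n,c in(("top",(200,165,320,255)),("side",(150,240,310,360))):
    p=P[n]; k=400/(c[2]-c[0]); im=cv2.resize(p["frame"][c[1]:c[3],c[0]:c[2]],(400,300),interpolation=cv2.INTER_CUBIC)
    X=np.array([[0,y,.0616] for y in np.arange(-.124,.125,.01)])@R.from_euler("z",-.1).as_matrix().T+[.483,.120,.002]
    for q in(project(p,X)-[c[0],c[1]]+.5)*k: cv2.circle(im,tuple(int(t) for t in q),1,(255,0,0),-1)
    ims.append(im)
save("bed",np.hstack(ims))
def cost(v): return np.abs(rollhull(P["side"],v[0]/1e3,v[1]/1e3,v[2]/1e2,.0636)-M["side"]).sum()
s0=np.array([485,131,147.]); r=minimize(cost,s0,method="Nelder-Mead",options=dict(initial_simplex=[s0,s0+[10,0,0],s0+[0,10,0],s0+[0,0,6]])); print(r.x,r.fun)
E
```

```text
t 18.27 pos [483.5 106.4  52.2] yaw_y -6.2 z [ 0.  0. -1.] F [-0.4  0.7  0.1] T [ 0.01 -0.1  -0.04] w 0.524 gf 0.0 q [ 0.29  0.2  -0.61  2.    0.14  0.98 -0.49]
[487.4518 131.597  148.0552] 437.6875
```

View pics/bed.png

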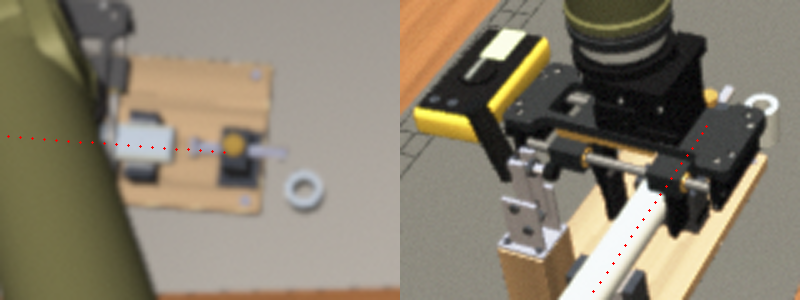

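The roller rests in both Vs. In the top crop its plain end is at column 173 and the button face at 192, a gap of about 11–15 mm. I'll regrip lightly so the pads slip before the stop is overloaded, and slide it.

move_arm --increments "0 0 0 0 0 0.5 150; 0 0 0 0 0 0 255; 0 0 0 0 0 0 255; 0 0 0 0 0 0 255; 0 0 0 0 0 0 255; 0 0 0 0 0 0 255; 0 0 0 0 0 0 255; 0 0 0 0 0 0 255" --grip_force 10

```text
time: 19.13
position: [0.4839, 0.1063, 0.0523]
tool_rot: [2.329, 2.107, 0.001]
ft_force: [2.6, 0.4, -1.1]
grip_width: 0.363
grip_force: 10.0
```

move_arm --increments "-0.1 -1 0 0 0 0 255; -0.1 -1 0 0 0 0 255; -0.1 -1 0 0 0 0 255; -0.1 -1 0 0 0 0 255; -0.1 -1 0 0 0 0 255; -0.1 -1 0 0 0 0 255; -0.1 -1 0 0 0 0 255; 0 0 0 0 0 0 255"

```text
time: 19.8
position: [0.483, 0.0992, 0.0524]
tool_rot: [2.33, 2.107, 0.001]
ft_force: [3.2, 1.1, 0.4]
grip_width: 0.366
grip_force: 10.0
```

```bash
python3 st.py
```

```text
t 19.80 pos [483.   99.2  52.4] yaw_y -5.7 z [ 0.001 -0.    -1.   ] F [3.2 1.1 0.4] T [ 0.24 -0.75 -0.05] w 0.366 gf 10.0 q [ 0.31  0.2  -0.61  2.01  0.13  0.98 -0.47]
```

move_arm --increments "0.3 -0.5 0 0 0 0 255; 0.3 -0.5 0 0 0 0 255; 0 -0.5 0 0 0 0 255; 0 -0.5 0 0 0 0 255; 0 -0.5 0 0 0 0 255; 0 -0.5 0 0 0 0 255; 0 0 0 0 0 0 255; 0 0 0 0 0 0 255"

```text
time: 20.47
position: [0.4829, 0.0967, 0.0522]
tool_rot: [-2.329, -2.108, 0.001]
ft_force: [-0.4, 4.1, 3.5]
grip_width: 0.364
grip_force: 10.0
```

move_arm --increments "0 -0.4 0 0 0 0 255; 0 -0.4 0 0 0 0 255; 0 -0.4 0 0 0 0 255; 0 -0.4 0 0 0 0 255; 0 0 0 0 0 0 255; 0 0 0 0 0 0 255; 0 0 0 0 0 0 255; 0 0 0 0 0 0 255"

```text
time: 21.13
position: [0.4828, 0.0952, 0.0522]
tool_rot: [-2.329, -2.107, 0.001]
ft_force: [-2.5, 5.6, 2.7]
grip_width: 0.363
grip_force: 10.0
```

```bash
python3 st.py
```

```text
t 21.13 pos [482.8  95.2  52.2] yaw_y -5.7 z [-0.001  0.    -1.   ] F [-2.5  5.6  2.7] T [1.12 0.26 0.02] w 0.363 gf 10.0 q [ 0.31  0.19 -0.6   2.01  0.13  0.98 -0.45]
```

move_arm --increments "-0.2 -0.4 0 0 0 0 255; -0.2 -0.4 0 0 0 0 255; 0 -0.4 0 0 0 0 255; 0 -0.4 0 0 0 0 255; 0 0 0 0 0 0 255; 0 0 0 0 0 0 255; 0 0 0 0 0 0 255; 0 0 0 0 0 0 255"

```text
time: 21.8
position: [0.4827, 0.0933, 0.0522]
tool_rot: [-2.329, -2.107, 0.001]
ft_force: [-1.4, 3.6, 3.2]
grip_width: 0.36
grip_force: 10.0
```

```bash
python3 st.py;  python3 - <<'E'
from fit import *
p=ctrl.get_image("top"); c=(225,190,285,235)
im=cv2.resize(p["frame"][c[1]:c[3],c[0]:c[2]],(800,600),interpolation=cv2.INTER_CUBIC); save("gap",im)
E
```

```text
t 21.80 pos [482.7  93.3  52.2] yaw_y -5.7 z [-0.001  0.    -1.   ] F [-1.4  3.6  3.2] T [ 1.01  0.31 -0.05] w 0.360 gf 10.0 q [ 0.32  0.19 -0.6   2.01  0.13  0.98 -0.45]
```

View pics/gap.png

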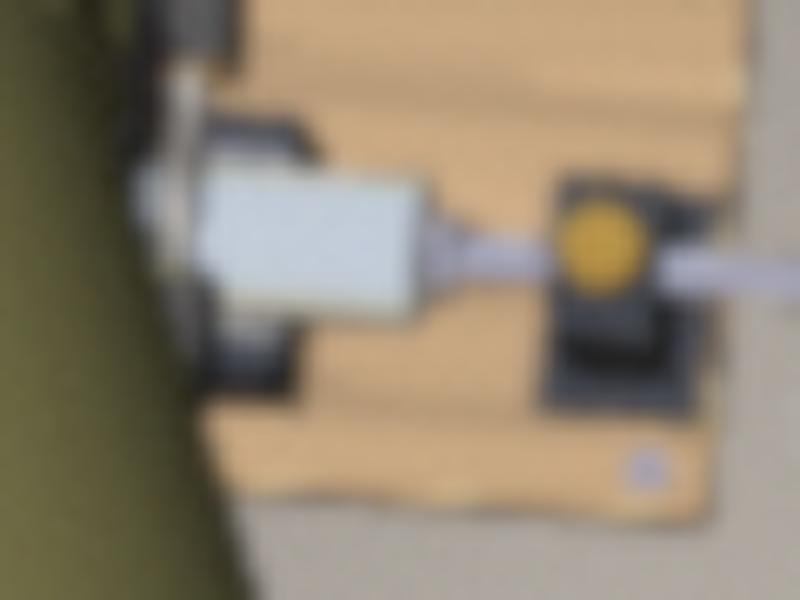

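The top crop shows the roller's end at column 420 and the button at about 425, so it's almost touching. Sliding takes about 4 N. I'll go on in small steps.

move_arm --increments "0 -0.3 0 0 0 0 255; 0 -0.3 0 0 0 0 255; 0 -0.3 0 0 0 0 255; 0 0 0 0 0 0 255; 0 0 0 0 0 0 255; 0 0 0 0 0 0 255; 0 0 0 0 0 0 255; 0 0 0 0 0 0 255"

```text
time: 22.52
position: [0.4826, 0.0925, 0.0522]
tool_rot: [-2.329, -2.107, 0.001]
ft_force: [-0.9, 4.4, 3.5]
grip_width: 0.363
grip_force: 10.0
```

move_arm --increments "0 -0.3 0 0 0 0 255; 0 -0.3 0 0 0 0 255; 0 0 0 0 0 0 255; 0 0 0 0 0 0 255; 0 0 0 0 0 0 255; 0 0 0 0 0 0 255; 0 0 0 0 0 0 255; 0 0 0 0 0 0 255"

```text
time: 23.18
position: [0.4825, 0.092, 0.0522]
tool_rot: [-2.329, -2.107, 0.001]
ft_force: [-2.4, 4.9, 4.7]
grip_width: 0.361
grip_force: 10.0
```

```bash
python3 st.py
```

```text
t 23.18 pos [482.5  92.   52.2] yaw_y -5.7 z [-0.001  0.    -1.   ] F [-2.4  4.9  4.7] T [1.13 0.33 0.01] w 0.361 gf 10.0 q [ 0.32  0.19 -0.6   2.01  0.13  0.98 -0.45]
```

move_arm --increments "0 0 0.2 0 0 0 255; 0 0 0 0 0 0 255; 0 0 0 0 0 0 255; 0 -0.2 0 0 0 0 255; 0 -0.2 0 0 0 0 255; 0 0 0 0 0 0 255; 0 0 0 0 0 0 255; 0 0 0 0 0 0 255" --grip_force 18

```text
time: 23.85
position: [0.4825, 0.092, 0.0523]
tool_rot: [-2.328, -2.107, -0.0]
ft_force: [-0.6, 6.3, 2.0]
grip_width: 0.363
grip_force: 18.0
```

move_arm --increments "0 -0.2 0 0 0 0 255; 0 0 0 0 0 0 255; 0 0 0 0 0 0 255; 0 -0.2 0 0 0 0 255; 0 0 0 0 0 0 255; 0 0 0 0 0 0 255; 0 0 0 0 0 0 255; 0 0 0 0 0 0 255"

```text
time: 24.52
position: [0.4825, 0.092, 0.0522]
tool_rot: [-2.328, -2.107, -0.001]
ft_force: [-1.6, 7.1, 2.0]
grip_width: 0.36
grip_force: 18.0
```

```bash
python3 st.py
```

```text
t 24.52 pos [482.5  92.   52.2] yaw_y -5.7 z [-0.001  0.001 -1.   ] F [-1.6  7.1  2. ] T [ 1.47  0.2  -0.04] w 0.360 gf 18.0 q [ 0.32  0.19 -0.6   2.01  0.13  0.98 -0.45]
```

move_arm --increments "0 -0.3 0 0 0 0 255; 0 0 0 0 0 0 255; 0 -0.3 0 0 0 0 255; 0 0 0 0 0 0 255; 0 -0.3 0 0 0 0 255; 0 0 0 0 0 0 255; 0 0 0 0 0 0 255; 0 0 0 0 0 0 255"

```text
time: 25.18
position: [0.4825, 0.092, 0.0523]
tool_rot: [-2.327, -2.107, -0.002]
ft_force: [-0.3, 8.5, 1.4]
grip_width: 0.363
grip_force: 18.0
```

```bash
python3 st.py
```

```text
t 25.18 pos [482.5  92.   52.3] yaw_y -5.7 z [-0.     0.003 -1.   ] F [-0.3  8.5  1.4] T [ 1.94  0.15 -0.08] w 0.363 gf 18.0 q [ 0.32  0.19 -0.6   2.01  0.13  0.98 -0.44]
```

move_arm --increments "0 -0.4 0 0 0 0 255; 0 0 0 0 0 0 255; 0 -0.4 0 0 0 0 255; 0 0 0 0 0 0 255; 0 -0.4 0 0 0 0 255; 0 0 0 0 0 0 255; 0 0 0 0 0 0 255; 0 0 0 0 0 0 255"

```text
time: 25.85
position: [0.4825, 0.092, 0.0523]
tool_rot: [-2.326, -2.107, -0.004]
ft_force: [-0.9, 11.0, 0.3]
grip_width: 0.36
grip_force: 18.0
```

```bash
python3 st.py
```

```text
t 25.85 pos [482.5  92.   52.3] yaw_y -5.6 z [-0.     0.004 -1.   ] F [-0.9 11.   0.3] T [ 2.39  0.07 -0.04] w 0.360 gf 18.0 q [ 0.32  0.19 -0.6   2.01  0.13  0.98 -0.44]
```

Pressed on the stop: 11 N at the wrist and the position no longer advances. I'll release and rise.

move_arm --increments "0 0.6 0 0 0 0 255; 0 0.6 0 0 0 0 255; 0 0 0 0 0 0 150; 0 0 0 0 0 0 120; 0 0 0 0 0 0 100; 0 0 0 0 0 0 80; 0 0 0 0 0 0 60; 0 0 0 0 0 0 60"

```text
time: 26.52
position: [0.4829, 0.0892, 0.0523]
tool_rot: [2.33, 2.107, -0.001]
ft_force: [0.5, -0.6, 0.3]
grip_width: 0.701
grip_force: 0.0
```

move_arm --increments "0 0 5 0 0 0 60; 0 0 15 0 0 0 60; 0 0 25 0 0 0 60; 0 0 30 0 0 0 60; 0 0 30 0 0 0 60; 0 0 30 0 0 0 60; 0 0 30 0 0 0 120; 0 0 20 0 0 0 255"

```text
time: 27.18
position: [0.4838, 0.0902, 0.241]
tool_rot: [2.327, 2.106, 0.004]
ft_force: [-0.1, -0.8, 0.0]
grip_width: 0.689
grip_force: 0.0
```

```bash
python3 st.py; python3 - <<'E'
from h import *
q=[]
a=-.1; o=np.array([.483,.120,.002]); Rm=R.from_euler("z",a).as_matrix()
for n in("top1","side1"):
    w=np.load("pics/%s.npz"%n)["w"].reshape(-1,3); q=(w-o)@Rm
    k=(q[:,0]>.055)&(q[:,0]<.13)&(q[:,1]>.03)&(q[:,1]<.085)&(q[:,2]>.15)&(q[:,2]<.23); print(n,k.sum())
    for z0 in np.arange(.15,.22,.01):
        j=k&(q[:,2]>z0)&(q[:,2]<=z0+.01)
        if j.sum()>3: print("  z %.3f x %.3f..%.3f y %.3f..%.3f"%(z0+.005,q[j,0].min(),q[j,0].max(),q[j,1].min(),q[j,1].max()))
for ang in (72,45,20,0):
    X=np.array([.06+.065*np.cos(np.radians(ang)),.055,.1195+.065*np.sin(np.radians(ang))]); print(ang,Rm@X+o)
E
```

```text
t 27.18 pos [483.8  90.2 241. ] yaw_y -5.7 z [ 0.004 -0.    -1.   ] F [-0.1 -0.8  0. ] T [-0.07 -0.07 -0.  ] w 0.689 gf 0.0 q [ 0.37 -0.01 -0.6   1.79 -0.    1.36 -0.33]
top1 135
  z 0.155 x 0.055..0.078 y 0.046..0.063
  z 0.165 x 0.058..0.083 y 0.047..0.062
  z 0.175 x 0.069..0.077 y 0.046..0.061
  z 0.185 x 0.074..0.087 y 0.046..0.062
  z 0.195 x 0.076..0.095 y 0.047..0.064
  z 0.205 x 0.080..0.095 y 0.046..0.061
side1 344
  z 0.155 x 0.055..0.077 y 0.046..0.066
  z 0.165 x 0.056..0.082 y 0.047..0.065
  z 0.175 x 0.070..0.085 y 0.047..0.065
  z 0.185 x 0.073..0.089 y 0.050..0.066
  z 0.195 x 0.076..0.096 y 0.050..0.065
  z 0.205 x 0.080..0.093 y 0.048..0.064
72 [0.56817685 0.16672996 0.18331867]
45 [0.59392341 0.16414669 0.16746194]
20 [0.60896596 0.1626374  0.14373131]
0 [0.61286636 0.16224605 0.1215    ]
```

Released cleanly at 241 mm. Now I'll take shut fingers to the -x side of the raised handle, above the clamp arm.

move_arm --increments "5 10 0 0 0 0 255; 8 12 0 0 0 0 255; 9 14 0 0 0 0 255; 9 14 0 0 0 0 255; 9 14 0 0 0 0 255; 6 10 0 0 0 0 255; 4.5 6 0 0 0 0 255; 0 0 0 0 0 0 255" --grip_force 10

```text
time: 27.85
position: [0.5337, 0.1713, 0.2374]
tool_rot: [-2.327, -2.109, -0.001]
ft_force: [0.9, -0.3, 0.2]
grip_width: 0.09
grip_force: 0.0
```

move_arm --increments "0 0 -5 0 0 0 255; 0 0 -12 0 0 0 255; 0 0 -15 0 0 0 255; 0 0 -12 0 0 0 255; 0 0 -6 0 0 0 255; 0 0 0 0 0 0 255; 0 0 0 0 0 0 255; 0 0 0 0 0 0 255"

```text
time: 28.52
position: [0.5338, 0.17, 0.188]
tool_rot: [2.329, 2.107, 0.001]
ft_force: [-0.0, 0.4, 0.1]
grip_width: 0.007
grip_force: 0.0
```

```bash
python3 st.py; python3 - <<'E'
from fit import *
ims=[]
for n,c in(("side",(130,240,290,400)),("top",(180,140,300,260))):
    p=ctrl.get_image(n); ims.append(cv2.resize(p["frame"][c[1]:c[3],c[0]:c[2]],(400,400),interpolation=cv2.INTER_CUBIC))
save("handle",np.hstack(ims))
E
```

```text
t 28.52 pos [533.8 170.  188. ] yaw_y -5.7 z [ 0.001  0.    -1.   ] F [-0.   0.4  0.1] T [ 0.03 -0.04 -0.01] w 0.007 gf 0.0 q [ 0.24  0.21 -0.67  1.71  0.13  1.27 -0.56]
```

View pics/handle.png

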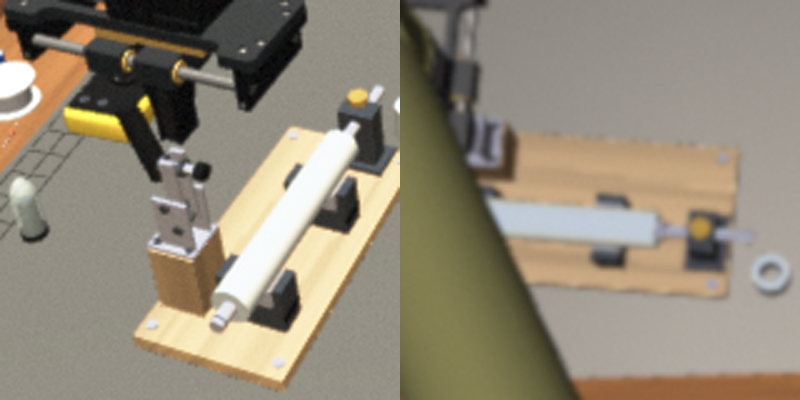

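The side crop shows the roller in the Vs against the stop, with the fingers at (175,115) on the -x side of the black handle at (135,140). I'll sweep the handle along its arc.

move_arm --increments "6 -0.6 0 0 0 0 255; 6.4 -0.6 0 0 0 0 255; 7 -0.7 -2 0 0 0 255; 7 -0.7 -2.5 0 0 0 255; 6.3 -0.6 -2.7 0 0 0 255; 6 -0.6 -4 0 0 0 255; 6 -0.6 -4.5 0 0 0 255; 5 -0.5 -4.5 0 0 0 255"

```text
time: 29.28
position: [0.5843, 0.165, 0.1669]
tool_rot: [2.33, 2.107, 0.001]
ft_force: [0.0, 0.0, 3.2]
grip_width: 0.007
grip_force: 1.4
```

move_arm --increments "5 -0.5 -6 0 0 0 255; 4 -0.4 -6 0 0 0 255; 3 -0.3 -6 0 0 0 255; 2.5 -0.2 -6 0 0 0 255; 2 -0.2 -6 0 0 0 255; 1.5 -0.2 -5 0 0 0 255; 0 0 0 0 0 0 255; 0 0 0 0 0 0 255"

```text
time: 29.95
position: [0.6002, 0.1631, 0.1311]
tool_rot: [-2.328, -2.107, 0.003]
ft_force: [0.0, -0.3, 0.0]
grip_width: 0.004
grip_force: 0.0
```

```bash
python3 st.py
```

```text
t 29.95 pos [600.2 163.1 131.1] yaw_y -5.7 z [-0.002 -0.001 -1.   ] F [ 0.  -0.3  0. ] T [-0.05 -0.07 -0.  ] w 0.004 gf 0.0 q [ 0.19  0.39 -0.63  1.62  0.24  1.21 -0.58]
```

move_arm --increments "0 0 -1 0 0 0 255; 0 0 -1 0 0 0 255; 0 0 -1 0 0 0 255; 0 0 -0.5 0 0 0 255; 0 0 -0.5 0 0 0 255; 0 0 0 0 0 0 255; 0 0 0 0 0 0 255; 0 0 0 0 0 0 255"

```text
time: 30.62
position: [0.601, 0.1633, 0.1285]
tool_rot: [2.329, 2.108, -0.0]
ft_force: [-3.0, -1.2, 4.6]
grip_width: 0.007
grip_force: 2.2
```

```bash
python3 st.py
```

```text
t 30.62 pos [601.  163.3 128.5] yaw_y -5.7 z [-0. -0. -1.] F [-3.  -1.2  4.6] T [-0.15  0.6  -0.01] w 0.007 gf 2.2 q [ 0.19  0.39 -0.63  1.62  0.24  1.21 -0.58]
```

move_arm --increments "0 0 -0.5 0 0 0 255; 0 0 -0.5 0 0 0 255; 0 0 -0.5 0 0 0 255; 0 0 -0.5 0 0 0 255; 0 0 0 0 0 0 255; 0 0 0 0 0 0 255; 0 0 0 0 0 0 255; 0 0 0 0 0 0 255"

```text
time: 31.28
position: [0.601, 0.1633, 0.1281]
tool_rot: [2.329, 2.107, -0.0]
ft_force: [-6.3, -2.1, 13.1]
grip_width: 0.007
grip_force: 6.2
```

```bash
python3 st.py
```

```text
t 31.28 pos [601.  163.3 128.1] yaw_y -5.7 z [ 0.    -0.001 -1.   ] F [-6.3 -2.1 13.1] T [-0.46  1.35 -0.  ] w 0.007 gf 6.2 q [ 0.19  0.39 -0.63  1.62  0.24  1.21 -0.58]
```

Blocked at 13 N, so it should be at the end stop. I'll lift off and check the handle angle numerically.

move_arm --increments "0 0 3 0 0 0 255; 0 0 10 0 0 0 255; 0 0 20 0 0 0 255; 0 0 25 0 0 0 255; 0 0 25 0 0 0 255; 0 0 20 0 0 0 255; 0 -20 10 0 0 0 255; 0 -30 0 0 0 0 255"

```text
time: 31.95
position: [0.6023, 0.1179, 0.243]
tool_rot: [2.321, 2.115, 0.011]
ft_force: [0.0, -0.8, 0.7]
grip_width: 0.005
grip_force: 0.0
```

move_arm --increments "0 -35 0 0 0 0 255; 0 -35 0 0 0 0 255; 0 -35 0 0 0 0 255; 0 -35 0 0 0 0 255; 0 -35 0 0 0 0 255; 0 -20 0 0 0 0 255; 0 0 0 0 0 0 255; 0 0 0 0 0 0 255"

```text
time: 32.62
position: [0.6013, -0.0836, 0.2391]
tool_rot: [2.333, 2.103, 0.001]
ft_force: [0.5, -0.4, -0.1]
grip_width: 0.005
grip_force: 0.0
```

```bash
python3 st.py; python3 - <<'E'
from fit import *
o=np.array([.484,.120,.002]); Rm=R.from_euler("z",-.1).as_matrix()
P={n:ctrl.get_image(n) for n in("top","side")}
for n,p in P.items():
    w=cloud(p); q=(w.reshape(-1,3)-o)@Rm
    k=(q[:,0]>.075)&(q[:,0]<.16)&(np.abs(q[:,1]-.055)<.02)&(q[:,2]>.08)&(q[:,2]<.23)
    print(n,k.sum())
    if k.sum()>10:
        xs=np.arange(.08,.15,.01); print([(round(x,2),round(float(np.percentile(q[k&(np.abs(q[:,0]-x)<.005),2],90)),4)) for x in xs if (k&(np.abs(q[:,0]-x)<.005)).sum()>3])
    # arm: over roller
    j=(np.abs(q[:,0])<.012)&(np.abs(q[:,1]-.055)<.01); print(" over roller z",np.percentile(q[j,2],[5,50,95]) if j.sum()>3 else j.sum())
    r=ctrl.silhouettes("roller_mid",p)
    s=[s["region"] for s in r if abs(np.nanmedian(w[s["region"]][:,0])-.48)<.06 and abs(np.nanmedian(w[s["region"]][:,1])-.12)<.12]
    if s:
        M=s[0].astype(np.float32)
        f=lambda v:np.abs(rollhull(p,v[0]/1e3,v[1]/1e3,v[2]/1e2,.0636)-M).sum()
        s0=np.array([484,120,147.]); rr=minimize(f,s0,method="Nelder-Mead",options=dict(initial_simplex=[s0,s0+[10,0,0],s0+[0,10,0],s0+[0,0,6]])); print(" roller",rr.x,rr.fun,s[0].sum())
E
```

```text
t 32.62 pos [601.3 -83.6 239.1] yaw_y -5.9 z [ 0.  0. -1.] F [ 0.5 -0.4 -0.1] T [ 0.06 -0.03  0.04] w 0.005 gf 0.0 q [ 0.53  0.26 -0.53  1.52  0.13  1.39 -0.11]
top 172
[(np.float64(0.08), 0.1276), (np.float64(0.09), 0.1283), (np.float64(0.1), 0.128), (np.float64(0.11), 0.1272), (np.float64(0.12), 0.1291), (np.float64(0.13), 0.1269), (np.float64(0.14), 0.1268)]
 over roller z [0.069  0.0994 0.1186]
 roller [485.2153 119.4118 146.7137] 191.75 665
side 317
[(np.float64(0.08), 0.1262), (np.float64(0.09), 0.1271), (np.float64(0.1), 0.1271), (np.float64(0.11), 0.1263), (np.float64(0.12), 0.1258), (np.float64(0.13), 0.1255), (np.float64(0.14), 0.1245)]
 over roller z [0.0724 0.0992 0.1157]
 roller [485.5634 117.2004 146.6334] 156.1875 1317
```

```bash
python3 -c "
from bench import ctrl
print(ctrl.close_job())"
```

```text
the job is handed in; nothing more can be done
None
```

The job is handed in at about 33 s. The roller is bedded in both Vs with its plain end on the stop (about 11 N pushing force measured at the wrist), and the clamp handle is down past level. The last check put the roller within about 1–2 mm of where it met the stop, but I couldn't measure the end gap or the pad force directly, and the hand-in returned no verdict.

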